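# Spot-check a cooling vase with the infrared thermometer

## Task

Take the pistol-shaped infrared thermometer off its cork pad and, holding it level and upright, point its lens at the middle of the round globe of the vase whose globe sits high on a slim stem, with the lens about 8 cm from the glass; hold it steady there for two seconds without touching the vase. Then stand the thermometer upright on the middle of its cork pad again, setting it down rather than dropping it, and let go.

Things in the scene. Friction and masses are not known exactly. Their poses are not given: they have to be found in the camera images.
- gun_centre (a point): Pistol-shaped infrared thermometer, 0.3 kg, loose, upright on its pad. Point = centre of its level grey barrel (150 long, 42 wide, 44 high; grip across the 42), 118 above the underside of its foot (100 x 70 x 24), centred over it; a 36 x 30 black handle joins them. x runs out of the lens along the line of sight, z up. Lens: end of black nose, 85 ahead of this point; display at rear. Sizes in mm.
- globe (a point): Centre of the target vase's 100 mm globe, 165 mm above the bench. Loose amber glass, 0.55 kg, 262 mm tall: foot disc 96 mm across, 26 mm stem, globe, 32 mm neck; z up, round. Two other amber vases share its row in any order: one has its globe at the bottom under a long neck, one is a plain flared cone. Only low tools (to 25 mm) lie in front of the row.
- pad: Cork pad fixed to the bench, 200 (x) x 180 (y) x 10 mm thick. Origin: centre of its underside, at bench height; z up. The thermometer starts standing on it, near the middle, and goes back there pointing any way.
Mind the look-alikes: they are no part of the job. Leave any pink look-alike of the part that bears gun_centre alone.

How it is judged:
By the outcome, as a careful person would: the job done as asked, in the order asked, and still so for the second after the job is handed in, with the robot touching nothing.
It also fails if it takes over 56 s, if anything falls off the work surface, if the arm or the gripper's body presses on something with over 40 N, if the wrist force passes 120 N, or if a joint passes its speed limit or range.

## Robot

A 7-joint arm with a two-finger parallel gripper is mounted at the origin on the work surface. World frame = base frame: x ahead of the robot, y to its left, z up, the work surface at z = 0. Lengths are in m, angles in rad, forces in N, time in s.
With the tool pointing down it reaches from about 0.4 to 0.9 m from the base axis. Payload 5.5 kg.
Tool frame: the origin (TCP) lies at the very end of the fingers, on their centre line; the grasp point (between the pads) lies 19 mm behind it; z points along the fingers, y is the direction in which the jaws open and shut (so a half turn about z gives the same grasp; the last joint's range is limited). The gripper opens to 92 mm and grips with 3 to 60 N. Pads are 19 mm wide; open, the fingers measure 130 mm over their backs; the gripper's body (75 mm by 190 mm) begins 47 mm behind the grasp point.
Start: joints at [1.444, 0.501, -0.427, 1.55, 0.221, 1.138, -0.21], TCP at [0.247, -0.601, 0.227] pointing down, gripper open.
Joint ranges: [-2.88, 2.88], [-0.31, 2.03], [-1.54, 1.56], [0.2, 2.42], [-1.41, 4.55], [0.19, 2.02], [-2.57, 2.57]. Speed limits (rad/s): [2.57, 2.57, 3.14, 3.14, 3.14, 3.14, 3.14].

## Interface

Orientations are given as a unit quaternion [w, x, y, z].
In Python, from cell import ctrl gives the robot as it stands.
- The arm moves only by the tool send_rows, never from a script. Its argument "moves" is a list of rows, each an object of numbers: "x", "y", "z": the shift along the tool's x, y, z in m; "wx", "wy", "wz": the turn, a rotation vector about the tool's x, y, z in degrees; "jaw": the finger opening in m, from 0 to 0.0918. In form: [{"x": .., "y": .., "z": .., "wx": .., "wy": .., "wz": .., "jaw": ..}, ...]. A call has 1 to 10 rows; each row is the pose to reach, as a shift and turn from the pose commanded when the call began, along the tool's axes at that moment; what a row does not reach only later rows make up. A row lasts 1/8 s, in which the tool goes at most 62.5 mm and 10.7 degrees, less where a joint would pass 70% of its speed; a pose out of reach is approached as far as the arm can. A call with a gripper value outside its range is refused whole. The fingers move at their own pace and stop on an object; "force" is the grip in N (left out, the last holds). Time passes only in rows, so rows that repeat a pose let the fingers close. It gives the time, the measured TCP pose, the force and the opening at its end, in the units of the state.
- ctrl.observe(): the state, without advancing time (a new reading comes with each control period).
- ctrl.grab_frame(name): name is "scene" or "top"; returns a dict with "color" (480x640x3 uint8, blue, green, red), "K" (3x3 intrinsics, pixels), "R" (3x3) and "t" (3): a world point X has camera coordinates R X + t. Camera axes: x right, y down, z forward; pixel columns grow to the right and rows downward; lengths in m; the calibration is good to about 2 mm. A picture is of the moment at which its call begins. There is no depth.
- ctrl.finish_job(): hands the job in, once; it reports no verdict.
The state is a dict: "t": time; "qpos": joint angles; "joint_velocities": joint speeds; "effort": joint torques, N m; "eef_pos": TCP position; "eef_rot": TCP orientation; "force": force on the tool from outside, world axes, zero at the start; "torque": the same for the moment, N m; "width": finger opening in m.
Only numpy, scipy, OpenCV 4.12 (cv2) and the standard library are available. Lean on these libraries where they do the work, as an engineer would, in place of code of your own. Each camera call takes 0.05 s, during which the arm holds its last target.

## Working session

There is one attempt and no reset: what is moved stays moved. The work goes in short steps, Python scripts to look and compute and a tool call to move; the robot and the scene stay as the last step left them, time stands still between calls to the robot, and variables do not carry over. Pictures are saved under pics/ and viewed, and the job is handed in when it is done.

Besides the shell and the picture viewer there is one more tool, called after "Call:" as name(argument=value, ...), one argument or row to a line, values as JSON. send_rows: Moves the arm, as the interface text tells. Its arguments: {"type":"object","properties":{"moves":{"type":"array"},"force":{"type":"number"}},"required":["moves"]}

```bash
mkdir -p pics; ls
python3 - <<'E'
from cell import ctrl
import cv2
s=ctrl.observe();print(s)
for n in("scene","top"):
    f=ctrl.grab_frame(n);cv2.imwrite(f"pics/{n}0.png",f["color"]);print(n,f["K"],f["R"],f["t"], -f["R"].T@f["t"])
E
```

```text
pics
{'t': 0.0, 'qpos': array([ 1.44419586,  0.50184172, -0.42676819,  1.55142452,  0.22084939,
        1.13826052, -0.21031066]), 'joint_velocities': array([-1.62717521e-03,  7.10254953e-05, -5.70746924e-05, -7.94435271e-04,
        1.14586695e-03,  1.82385268e-03,  1.00476197e-03]), 'effort': array([ 3.21536545e-04, -5.66603422e+01, -5.81606224e+00, -2.79115498e+01,
       -6.85070269e-02,  3.08691000e-02,  2.00428331e-04]), 'eef_pos': array([ 0.24668102, -0.6006474 ,  0.22569074]), 'eef_rot': array([-9.20004182e-04,  9.81062726e-01,  1.93688029e-01, -1.70859895e-04]), 'force': array([ 0.21176457,  0.23738282, -0.63605847]), 'torque': array([0.04577638, 0.02275837, 0.04740637]), 'width': 0.0918444523842538}
scene [[539.60674428   0.         314.38495567]
 [  0.         539.60674428 243.66715114]
 [  0.           0.           1.        ]] [[ 0.92531192  0.37899804  0.01258302]
 [ 0.24362034 -0.56870785 -0.78563383]
 [-0.29059762  0.73002183 -0.61856379]] [-0.37910532 -0.05994172  1.57493609] [ 0.82306637 -1.04014688  0.93187647]
top [[610.73728535   0.         323.84300354]
 [  0.         610.73728535 234.15747262]
 [  0.           0.           1.        ]] [[-0.0097548  -0.99984725  0.01450214]
 [-0.99353363  0.00805055 -0.1132524 ]
 [ 0.11311835 -0.01551311 -0.99346041]] [-0.13647994  0.4533427   1.46165166] [ 0.28374026 -0.11743398  1.50541445]
```

View pics/scene0.png

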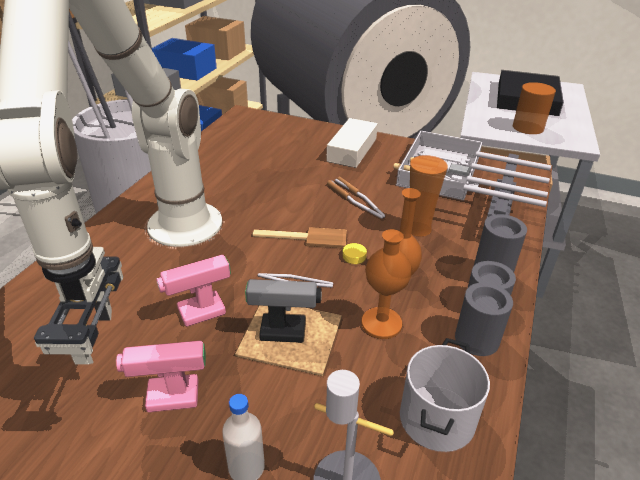

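View pics/top0.png

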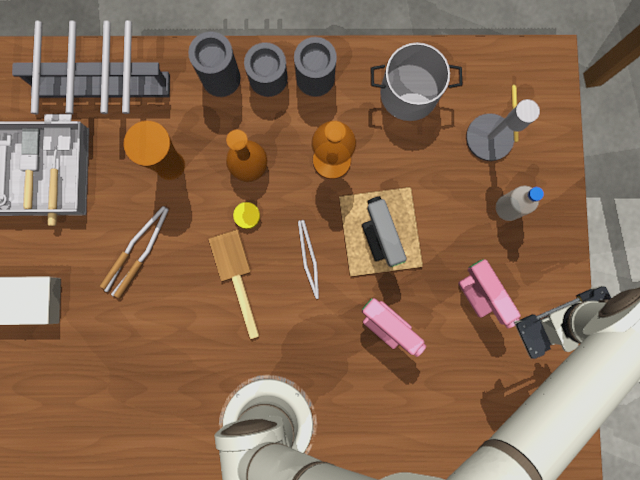

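The target vase, with its globe on a stem, is at scene (388,270) and top (333,148). The grey gun on the cork pad is at scene (284,300) and top (385,232). Next I'll zoom in.

Run:
```python
import cv2,numpy as np
a=cv2.imread("pics/scene0.png")[180:380,220:440];b=cv2.imread("pics/top0.png")[110:290,290:440]
cv2.imwrite("pics/z1.png",cv2.resize(a,None,fx=3,fy=3,interpolation=2)[:600,:800]);cv2.imwrite("pics/z2.png",cv2.resize(b,None,fx=3.3,fy=3.3,interpolation=2))
```

```text
(no output)
```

View pics/z1.png

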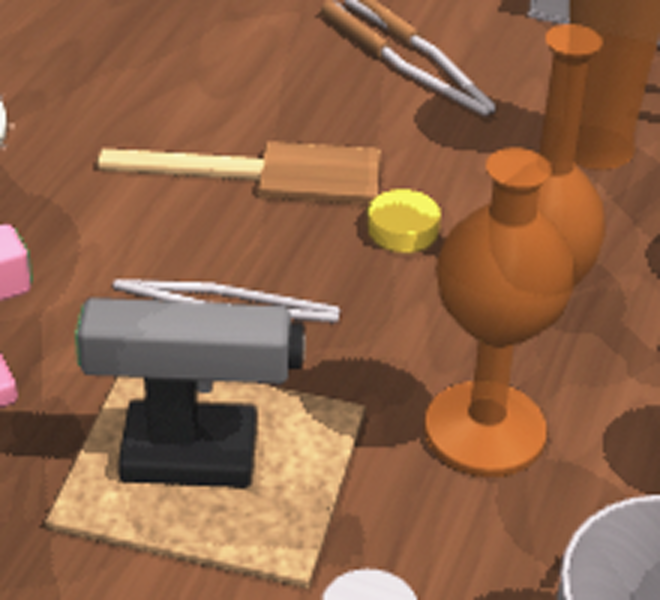

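View pics/z2.png

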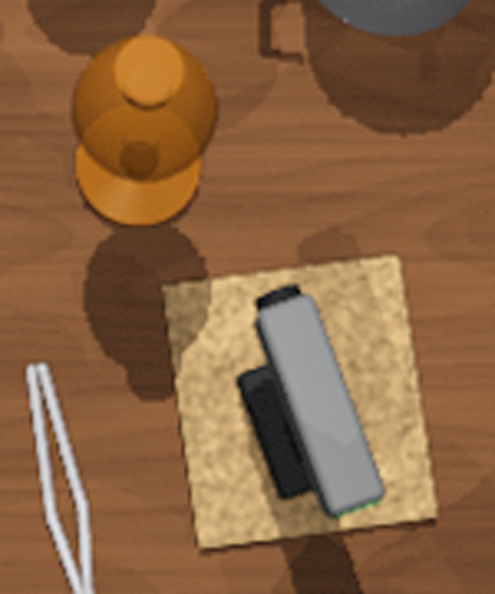

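```bash
cat > h.py <<'E'
import cv2,numpy as np
from cell import ctrl
def ray(f,u,v,z):
    d=f["R"].T@np.linalg.inv(f["K"])@np.array([u,v,1.]);c=-f["R"].T@f["t"]
    return c+d*(z-c[2])/d[2]
def proj(f,X):
    p=f["K"]@(f["R"]@np.array(X)+f["t"]);return p[:2]/p[2]
def blob(m,near):
    n,l,s,c=cv2.connectedComponentsWithStats(m.astype(np.uint8))
    k=l[near[1],near[0]]
    assert k,"no blob"
    return (l==k).astype(np.uint8)
E
python3 - <<'E'
from h import *
T=ctrl.grab_frame("top");S=ctrl.grab_frame("scene")
c=T["color"];h=cv2.cvtColor(c,cv2.COLOR_BGR2HSV)
g=blob((h[...,1]<40)&(h[...,2]>90)&(h[...,2]<180),(385,230))
r=cv2.minAreaRect(max(cv2.findContours(g,0,1)[0],key=cv2.contourArea));bx=cv2.boxPoints(r)
P=np.array([ray(T,*p,0.150) for p in bx]);print("gun top",g.sum(),r);print(P.round(4));print("centre",P.mean(0),"sides",np.linalg.norm(P-np.roll(P,1,0),axis=1))
e=[P[1]-P[0],P[2]-P[1]];e=max(e,key=np.linalg.norm);e=e*np.sign(e[0]);print("yaw",np.degrees(np.arctan2(e[1],e[0])))
# pad
p=((h[...,0]>12)&(h[...,0]<28)&(h[...,1]>60)&(h[...,2]>140)).astype(np.uint8)
p=cv2.morphologyEx(p,cv2.MORPH_OPEN,np.ones((3,3)));m=blob(p,(405,215))
m=cv2.convexHull(max(cv2.findContours(m,0,1)[0],key=cv2.contourArea));r=cv2.minAreaRect(m)
Q=np.array([ray(T,*q,0.010) for q in cv2.boxPoints(r)]);print("pad",Q.round(4).tolist(),Q.mean(0),np.linalg.norm(Q-np.roll(Q,1,0),axis=1))
# amber
for f,n,s in((T,"top",(333,135)),(S,"scene",(388,275))):
    h=cv2.cvtColor(f["color"],cv2.COLOR_BGR2HSV)
    a=((h[...,0]>6)&(h[...,0]<17)&(h[...,1]>195)&(h[...,2]>70))
    cv2.imwrite(f"pics/am_{n}.png",a.astype(np.uint8)*255)
# gun grey in scene
E
```

```text
gun top 1167 ((386.7970275878906, 231.76109313964844), (66.10188293457031, 17.837865829467773), 69.62356567382812)
[[ 0.5058 -0.2362  0.15  ]
 [ 0.5197 -0.2741  0.15  ]
 [ 0.3794 -0.3226  0.15  ]
 [ 0.3659 -0.2849  0.15  ]]
centre [ 0.44272    -0.27945193  0.15      ] sides [0.14813216 0.04041719 0.14836981 0.03997038]
yaw 19.052290355995062
pad [[0.551, -0.1795, 0.01], [0.5847, -0.4622, 0.01], [0.383, -0.4803, 0.01], [0.3508, -0.2016, 0.01]] [ 0.46735913 -0.33087074  0.01      ] [0.20138865 0.28470681 0.20254089 0.28049198]
```

```bash
python3 -c "
import cv2,numpy as np
a=cv2.imread('pics/am_top.png')[100:200,290:380];b=cv2.imread('pics/am_scene.png')[150:350,330:450]
a=cv2.resize(a,(360,400),interpolation=0);b=cv2.resize(b,(360,600),interpolation=0)[:600];a=cv2.copyMakeBorder(a,0,200,0,0,0)
cv2.imwrite('pics/am.png',np.hstack([a,b]))"
```

```text
(no output)
```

View pics/am.png

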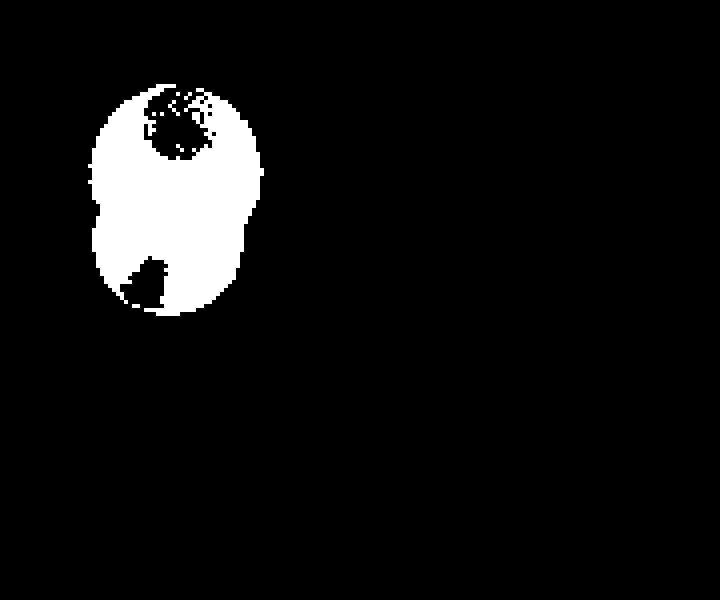

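Run:
```python
from h import *
T=ctrl.grab_frame("top");S=ctrl.grab_frame("scene")
# pad from zoom corners refined
q=np.array([(163,285),(400,255),(437,520),(200,548)])/3.3+np.array([290,110])
h=cv2.cvtColor(T["color"],cv2.COLOR_BGR2HSV)
Q=np.array([ray(T,*u,.010) for u in q]);print("pad",Q.round(4).tolist(),Q.mean(0),np.linalg.norm(Q-np.roll(Q,1,0),axis=1))
e=Q[0]-Q[3];print("pad yaw",np.degrees(np.arctan2(e[1],e[0])))
s=S["color"];hs=cv2.cvtColor(s,cv2.COLOR_BGR2HSV)
for u in [(388,275),(375,280),(381,325),(390,255),(412,250),(450,330),(350,320)]: print(u,hs[u[1],u[0]])
# scene pad
qs=np.array([(50,524),(310,584),(364,405),(115,372)])/3+np.array([220,180])
Q=np.array([ray(S,*u,.010) for u in qs]);print("pad scene",Q.round(4).tolist(),Q.mean(0),np.linalg.norm(Q-np.roll(Q,1,0),axis=1))
def fit(pts,f,z):
    pts=np.array(pts,float);A=np.c_[2*pts,np.ones(len(pts))];x=np.linalg.lstsq(A,(pts**2).sum(1),rcond=None)[0]
    r=np.sqrt(x[2]+x[0]**2+x[1]**2);return x[:2],r
a=(h[...,0]>4)&(h[...,0]<20)&(h[...,1]>180)&(h[...,2]>70)
b=blob(a,(333,145));ct=max(cv2.findContours(b,0,1)[0],key=cv2.contourArea)[:,0]
up=ct[(ct[:,1]<146)&(ct[:,1]>124)]
lo=ct[ct[:,1]>162]
c,r=fit(up,T,0);print("globe px",c,r,ray(T,*c,.165),"rad mm",r/610.7*np.linalg.norm(ray(T,*c,.165)+T["R"].T@T["t"]))
c,r=fit(lo,T,0);print("foot px",c,r,ray(T,*c,.008),"rad",r/610.7*1.5)
```

```text
pad [[0.5481, -0.1803, 0.01], [0.5698, -0.3596, 0.01], [0.3695, -0.382, 0.01], [0.3503, -0.2053, 0.01]] [ 0.45943233 -0.28181717  0.01      ] [0.19943347 0.18062383 0.20158958 0.17779164]
pad yaw 7.18695638304828
(388, 275) [ 12 182 167]
(375, 280) [ 12 177 121]
(381, 325) [ 12 186 213]
(390, 255) [ 12 185 150]
(412, 250) [ 12 184 190]
(450, 330) [ 11 131  99]
(350, 320) [ 11 132  85]
pad scene [[0.3824, -0.3818, 0.01], [0.5768, -0.3585, 0.01], [0.5521, -0.1796, 0.01], [0.3548, -0.2233, 0.01]] [ 0.46653833 -0.28580539  0.01      ] [0.1608668  0.19576937 0.18060442 0.20204458]
globe px [333.37858886 142.5833851 ] 21.441858491868153 [ 0.64338452 -0.16182517  0.165     ] rad mm 0.04875182634810068
foot px [331.66754913 159.34534142] 18.68403866834308 [ 0.64256877 -0.16224464  0.008     ] rad 0.0458916947806036
```

Run:
```python
from h import *
T=ctrl.grab_frame("top");S=ctrl.grab_frame("scene")
hs=cv2.cvtColor(S["color"],cv2.COLOR_BGR2HSV)
a=(hs[...,0]>8)&(hs[...,0]<16)&(hs[...,1]>160)&(hs[...,2]>70)
b=blob(a,(388,280));ct=max(cv2.findContours(b,0,1)[0],key=cv2.contourArea)[:,0]
foot=ct[(ct[:,1]>308)];(u,v),ax,an=cv2.fitEllipse(foot);print("foot ell",u,v,ax,an,ray(S,u,v,.006))
gl=ct[(ct[:,1]>250)&(ct[:,1]<288)&(ct[:,0]<376)]
gl=np.vstack([gl,ct[(ct[:,1]>275)&(ct[:,1]<292)&(ct[:,0]>395)]])
A=np.c_[2*gl,np.ones(len(gl))].astype(float);x=np.linalg.lstsq(A,(gl**2).sum(1).astype(float),rcond=None)[0];print("globe scene",x[:2],np.sqrt(x[2]+x[0]**2+x[1]**2),ray(S,*x[:2],.165),"proj of top est",proj(S,[.643,-.162,.165]))
def box(f,im,c,yaw,l,w,z,col):
    t=np.radians(yaw);d=np.array([np.cos(t),np.sin(t)]);n=np.array([-d[1],d[0]])
    p=[proj(f,[*(np.array(c)+sx*l/2*d+sy*w/2*n),z]) for sx,sy in((1,1),(1,-1),(-1,-1),(-1,1))]
    cv2.polylines(im,[np.round(np.array(p)*4).astype(int)],True,col,1)
for f,n,o,sh in((S,"s",(220,200),(150,220)),(T,"t",(320,120),(170,130))):
    im=cv2.resize(f["color"],None,fx=4,fy=4,interpolation=2)
    box(f,im,(.4427,-.2795),19.05,.15,.042,.15,(0,255,0))
    box(f,im,(.4427,-.2795),19.05,.10,.07,.034,(255,255,0))
    box(f,im,(.4594,-.2818),7.2,.2,.18,.01,(0,0,255))
    c=im[o[1]*4:(o[1]+sh[0])*4,o[0]*4:(o[0]+sh[1])*4][:600,:800]
    if n=="t": c=cv2.resize(c,None,fx=.88,fy=.88)
    cv2.imwrite(f"pics/ov_{n}.png",c)
```

```text
foot ell 381.4143981933594 322.3073425292969 (31.455875396728516, 40.281150817871094) 99.5874252319336 [ 0.64567181 -0.16145255  0.006     ]
globe scene [388.18266587 270.49381949] 22.353123136550213 [ 0.64542059 -0.15906329  0.165     ] proj of top est [386.72440164 271.02616253]
```

View pics/ov_s.png

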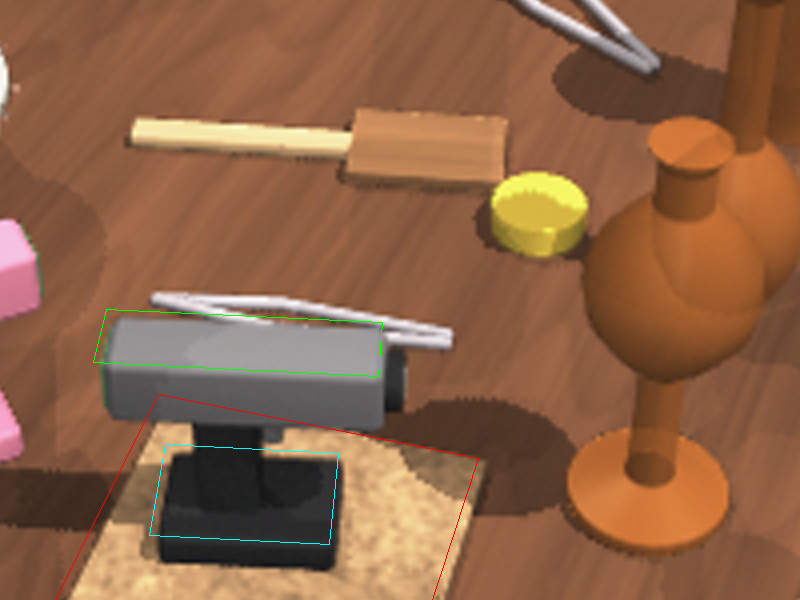

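View pics/ov_t.png

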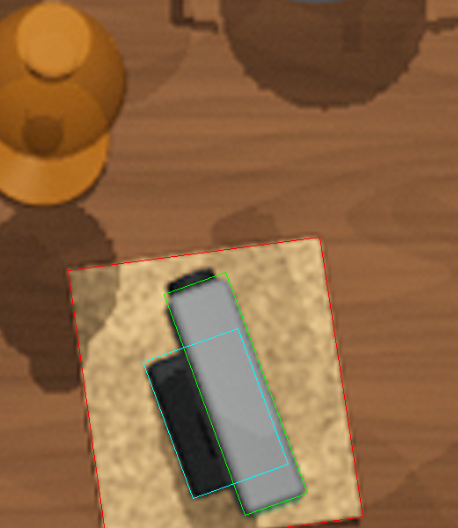

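Both views agree to within a few mm. The scene view reads about 2–4 mm further in +x, so I'll use averages: gun (0.4445, -0.281) at yaw 19°, vase (0.644, -0.161), pad (0.461, -0.283). I'm moving to above the gun.

Call:
send_rows(
  moves=[
    {"x": 0.015, "y": -0.011, "wz": 0},
    {"x": 0.05, "y": -0.036, "wz": 0.5},
    {"x": 0.09, "y": -0.065, "wz": 1},
    {"x": 0.13, "y": -0.094, "wz": 1.5},
    {"x": 0.17, "y": -0.123, "wz": 2},
    {"x": 0.21, "y": -0.152, "wz": 2.5},
    {"x": 0.25, "y": -0.181, "wz": 3},
    {"x": 0.285, "y": -0.207, "wz": 3.3},
    {"x": 0.304, "y": -0.2205, "wz": 3.3},
    {"x": 0.304, "y": -0.2205, "wz": 3.3},
  ],
  force=30,
)

```text
$.moves[0]: bad value
```

```bash
cat > st.py <<'E'
from h import *
from scipy.spatial.transform import Rotation as Ro
import sys
n=sys.argv[1]
s=ctrl.observe();R=Ro.from_quat(s["eef_rot"],scalar_first=True).as_matrix()
print("t",s["t"],"p",s["eef_pos"].round(4),"yaw",np.degrees(np.arctan2(R[1,0],R[0,0])),"zax",R[:,2].round(4),"w",s["width"],"F",s["force"].round(2),"q",s["qpos"].round(2))
for k in("top","scene"):
    f=ctrl.grab_frame(k);cv2.imwrite(f"pics/{k}_{n}.png",f["color"])
    o=(220,150) if k=="scene" else (290,100)
    c=f["color"][o[1]:o[1]+200,o[0]:o[0]+(230 if k=="scene" else 160)]
    cv2.imwrite(f"pics/z{k}_{n}.png",cv2.resize(c,None,fx=3,fy=3,interpolation=2))
E
python3 st.py a; python3 -c "
import cv2,numpy as np
a=cv2.imread('pics/scene_a.png')[130:380,180:460];b=cv2.imread('pics/top_a.png')[100:350,250:500]
cv2.imwrite('pics/ab.png',cv2.resize(np.hstack([a,b]),None,fx=1.5,fy=1.5))"
```

```text
t 0.4 p [ 0.247  -0.6011  0.2266] yaw 22.336116257403024 zax [-0.e+00  3.e-04 -1.e+00] w 0.09189470230282812 F [-0.02 -0.58 -0.65] q [ 1.44  0.5  -0.43  1.55  0.22  1.14 -0.21]
```

View pics/ab.png

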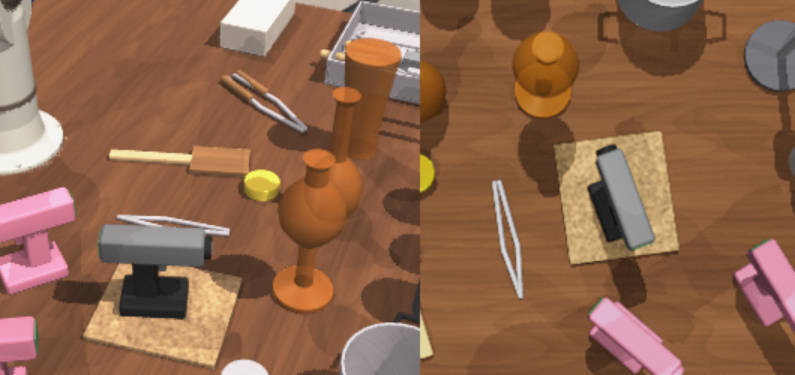

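The call was refused because each row needs all of its fields. I'm sending full rows, with the jaw at 0.0915.

Call:
send_rows(
  moves=[
    {"x": 0.015, "y": -0.011, "z": 0, "wx": 0, "wy": 0, "wz": 0, "jaw": 0.0915},
    {"x": 0.05, "y": -0.036, "z": 0, "wx": 0, "wy": 0, "wz": 0.5, "jaw": 0.0915},
    {"x": 0.09, "y": -0.065, "z": 0, "wx": 0, "wy": 0, "wz": 1, "jaw": 0.0915},
    {"x": 0.13, "y": -0.094, "z": 0, "wx": 0, "wy": 0, "wz": 1.5, "jaw": 0.0915},
    {"x": 0.17, "y": -0.123, "z": 0, "wx": 0, "wy": 0, "wz": 2, "jaw": 0.0915},
    {"x": 0.21, "y": -0.152, "z": 0, "wx": 0, "wy": 0, "wz": 2.5, "jaw": 0.0915},
    {"x": 0.25, "y": -0.181, "z": 0, "wx": 0, "wy": 0, "wz": 3, "jaw": 0.0915},
    {"x": 0.285, "y": -0.207, "z": 0, "wx": 0, "wy": 0, "wz": 3.3, "jaw": 0.0915},
    {"x": 0.304, "y": -0.2205, "z": 0, "wx": 0, "wy": 0, "wz": 3.3, "jaw": 0.0915},
    {"x": 0.304, "y": -0.2205, "z": 0, "wx": 0, "wy": 0, "wz": 3.3, "jaw": 0.0915},
  ],
  force=30,
)

```text
t: 1.75
eef_pos: [0.4457, -0.2784, 0.2271]
eef_rot: [-0.0, 0.986, 0.168, 0.0]
force: [0.1, -0.3, 0.3]
width: 0.092
```

```bash
python3 st.py b; python3 -c "
import cv2,numpy as np
a=cv2.imread('pics/scene_b.png')[130:380,180:460];b=cv2.imread('pics/top_b.png')[100:350,250:500]
cv2.imwrite('pics/bb.png',cv2.resize(np.hstack([a,b]),None,fx=1.5,fy=1.5))"
```

```text
t 1.75 p [ 0.4457 -0.2784  0.2271] yaw 19.366578570721096 zax [ 7.e-04  3.e-04 -1.e+00] w 0.09198911771599233 F [ 0.08 -0.33  0.3 ] q [ 1.    0.3  -0.59  1.86  0.19  1.04 -0.89]
```

View pics/bb.png

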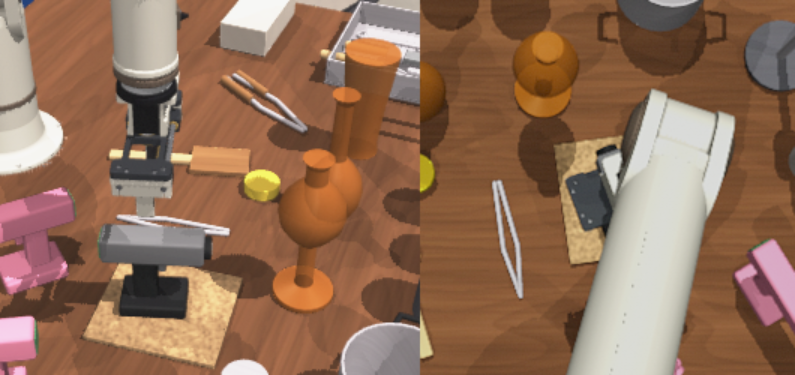

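Run:
```python
from h import *
S=ctrl.grab_frame("scene")
p=np.array([.4457,-.2784,.2271]);y=np.array([np.sin(np.radians(19.4)),-np.cos(np.radians(19.4)),0])
im=cv2.resize(S["color"][180:330,220:380],None,fx=5,fy=5,interpolation=2)[:600]
x=np.array([-y[1],y[0],0])
for q in(p+.046*y,p-.046*y,p+.046*y+.0095*x,p+.046*y-.0095*x,p-np.array([0,0,.099])):
    u=proj(S,q);print(u);cv2.circle(im,tuple(((u-[220,180])*5).astype(int)),3,(0,255,0),-1)
cv2.imwrite("pics/fing.png",im)
```

```text
[278.09930426 272.50538485]
[282.58980365 243.73974713]
[282.89473598 272.71026016]
[273.30657488 272.30062499]
[281.62875322 293.00375429]
```

View pics/fing.png

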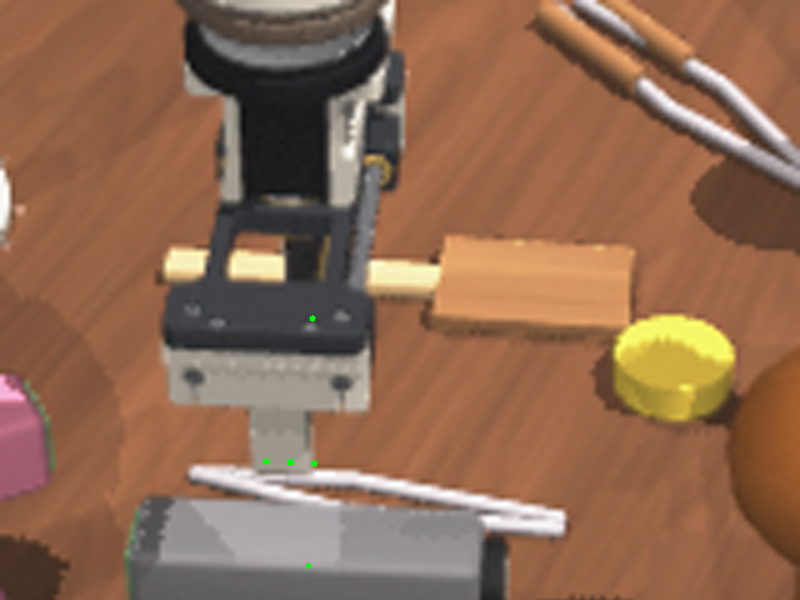

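The fingers line up with the middle of the barrel to about 1 mm, so I'm descending.

Call:
send_rows(
  moves=[
    {"x": 0, "y": 0.0015, "z": 0.01, "wx": 0, "wy": 0, "wz": 0.3, "jaw": 0.0915},
    {"x": 0, "y": 0.0015, "z": 0.03, "wx": 0, "wy": 0, "wz": 0.3, "jaw": 0.0915},
    {"x": 0, "y": 0.0015, "z": 0.05, "wx": 0, "wy": 0, "wz": 0.3, "jaw": 0.0915},
    {"x": 0, "y": 0.0015, "z": 0.07, "wx": 0, "wy": 0, "wz": 0.3, "jaw": 0.0915},
    {"x": 0, "y": 0.0015, "z": 0.09, "wx": 0, "wy": 0, "wz": 0.3, "jaw": 0.0915},
    {"x": 0, "y": 0.0015, "z": 0.106, "wx": 0, "wy": 0, "wz": 0.3, "jaw": 0.0915},
    {"x": 0, "y": 0.0015, "z": 0.118, "wx": 0, "wy": 0, "wz": 0.3, "jaw": 0.0915},
    {"x": 0, "y": 0.0015, "z": 0.118, "wx": 0, "wy": 0, "wz": 0.3, "jaw": 0.0915},
  ],
)

```text
t: 2.9
eef_pos: [0.4442, -0.283, 0.1077]
eef_rot: [-0.001, 0.987, 0.163, -0.001]
force: [-0.3, 0.6, 0.3]
width: 0.0915
```

```bash
python3 st.py c
```

```text
t 2.9 p [ 0.4442 -0.283   0.1077] yaw 18.718300115109027 zax [-0.0015  0.0012 -1.    ] w 0.0915219824189638 F [-0.33  0.55  0.27] q [ 0.94  0.46 -0.52  1.95  0.31  0.81 -1.  ]
```

View pics/zscene_c.png

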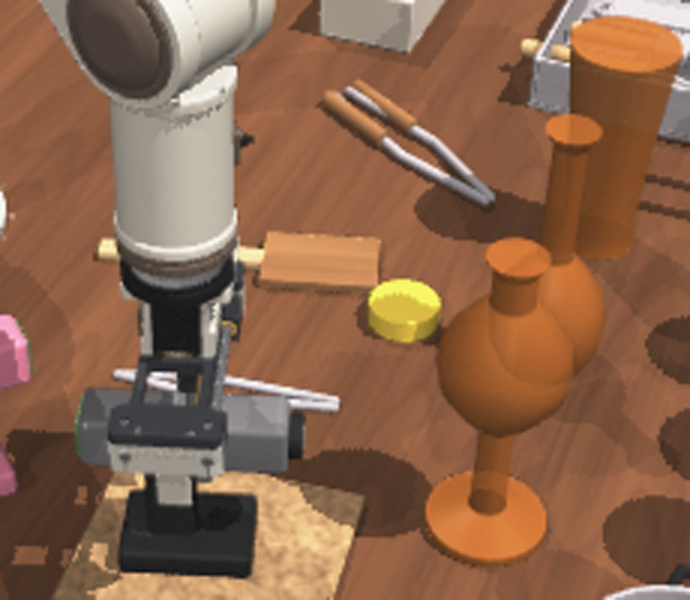

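The open jaws straddle the barrel near its middle, with the finger at about (172,480) in the zoom. I'm closing gradually.

Call:
send_rows(
  moves=[
    {"x": 0, "y": 0, "z": 0, "wx": 0, "wy": 0, "wz": 0, "jaw": 0.07},
    {"x": 0, "y": 0, "z": 0, "wx": 0, "wy": 0, "wz": 0, "jaw": 0.058},
    {"x": 0, "y": 0, "z": 0, "wx": 0, "wy": 0, "wz": 0, "jaw": 0.05},
    {"x": 0, "y": 0, "z": 0, "wx": 0, "wy": 0, "wz": 0, "jaw": 0.046},
    {"x": 0, "y": 0, "z": 0, "wx": 0, "wy": 0, "wz": 0, "jaw": 0.043},
    {"x": 0, "y": 0, "z": 0, "wx": 0, "wy": 0, "wz": 0, "jaw": 0.038},
    {"x": 0, "y": 0, "z": 0, "wx": 0, "wy": 0, "wz": 0, "jaw": 0.03},
    {"x": 0, "y": 0, "z": 0, "wx": 0, "wy": 0, "wz": 0, "jaw": 0.03},
  ],
  force=30,
)

```text
t: 4.0
eef_pos: [0.4447, -0.2831, 0.1084]
eef_rot: [-0.0, 0.987, 0.163, -0.0]
force: [0.5, 0.3, -3.5]
width: 0.0418
```

```bash
python3 st.py d
```

```text
t 4.0 p [ 0.4447 -0.2831  0.1084] yaw 18.737708541770314 zax [-5.e-04  3.e-04 -1.e+00] w 0.04180616377905147 F [ 0.49  0.33 -3.49] q [ 0.94  0.46 -0.52  1.95  0.31  0.81 -1.  ]
```

View pics/zscene_d.png

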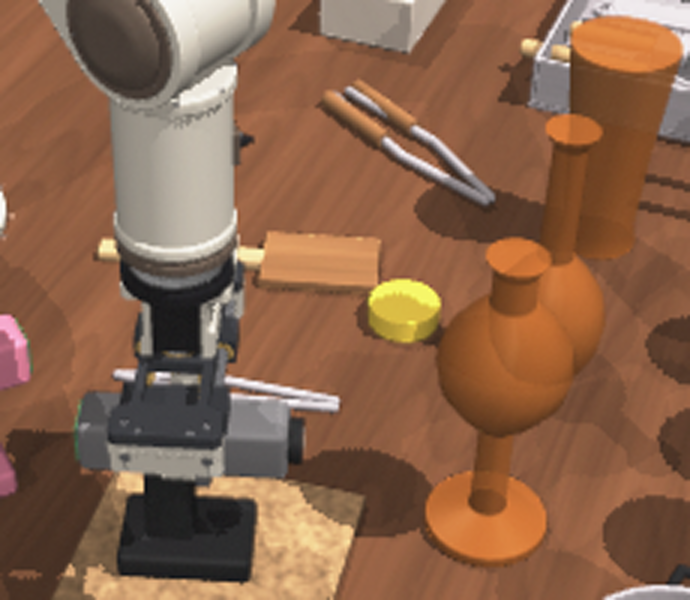

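Gripped at 41.8 mm, which matches the barrel width. I'm lifting straight up first, then moving to the aim pose.

Call:
send_rows(
  moves=[
    {"x": 0, "y": 0, "z": -0.004, "wx": 0, "wy": 0, "wz": 0, "jaw": 0.03},
    {"x": 0, "y": 0, "z": -0.012, "wx": 0, "wy": 0, "wz": 0, "jaw": 0.03},
    {"x": 0, "y": 0, "z": -0.021, "wx": 0, "wy": 0, "wz": 0, "jaw": 0.03},
    {"x": 0.002, "y": -0.001, "z": -0.03, "wx": 0, "wy": 0, "wz": -1.5, "jaw": 0.03},
    {"x": 0.006, "y": -0.003, "z": -0.036, "wx": 0, "wy": 0, "wz": -4, "jaw": 0.03},
    {"x": 0.01, "y": -0.0055, "z": -0.037, "wx": 0, "wy": 0, "wz": -6.5, "jaw": 0.03},
    {"x": 0.014, "y": -0.008, "z": -0.037, "wx": 0, "wy": 0, "wz": -9, "jaw": 0.03},
    {"x": 0.017, "y": -0.0095, "z": -0.037, "wx": 0, "wy": 0, "wz": -11.3, "jaw": 0.03},
    {"x": 0.017, "y": -0.0095, "z": -0.037, "wx": 0, "wy": 0, "wz": -11.3, "jaw": 0.03},
    {"x": 0.017, "y": -0.0095, "z": -0.037, "wx": 0, "wy": 0, "wz": -11.3, "jaw": 0.03},
  ],
)

```text
t: 5.35
eef_pos: [0.4578, -0.2688, 0.1455]
eef_rot: [-0.0, 0.966, 0.259, -0.0]
force: [-0.0, -0.2, -3.4]
width: 0.0419
```

```bash
python3 st.py e
```

```text
t 5.35 p [ 0.4578 -0.2688  0.1455] yaw 30.01112987397353 zax [-4.e-04  2.e-04 -1.e+00] w 0.04194676035204667 F [-0.05 -0.24 -3.41] q [ 0.96  0.42 -0.59  1.92  0.3   0.89 -0.83]
```

View pics/zscene_e.png

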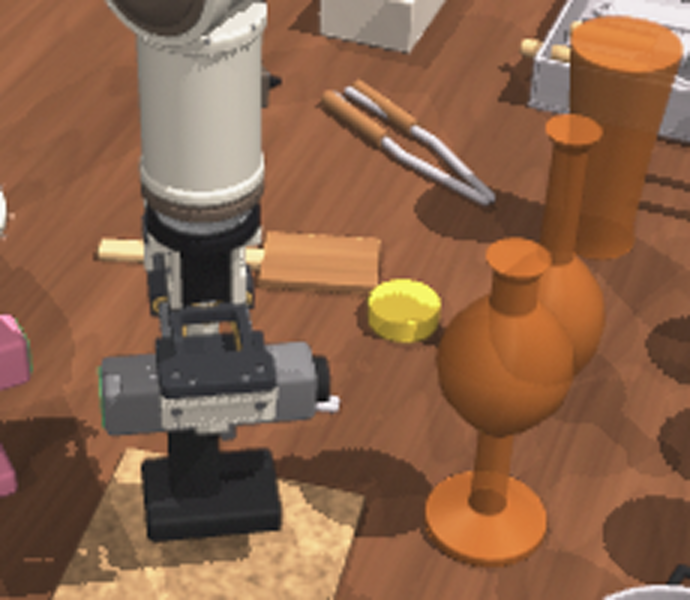

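View pics/ztop_e.png

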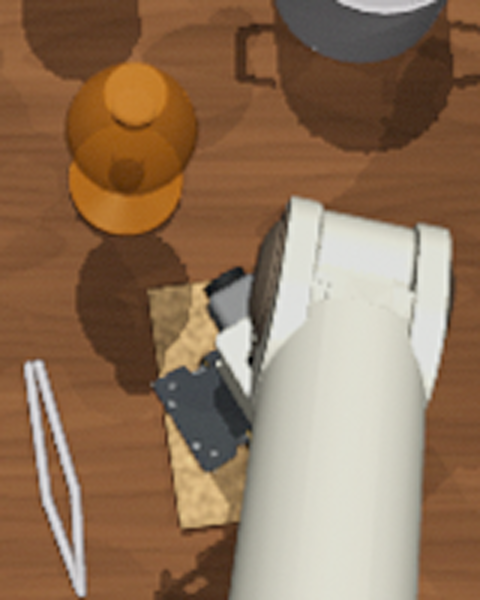

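Run:
```python
from h import *
T=ctrl.grab_frame("top");S=ctrl.grab_frame("scene")
c=np.array([.4578,-.2688,.165]);t=np.radians(30);d=np.array([np.cos(t),np.sin(t),0]);n=np.array([-d[1],d[0],0])
print("pred lens",c+.085*d)
print("top nose edge",ray(T,364.3,191,.18),"scene",ray(S,328.3,275.7,.165))
def tri(a,b):
    A=[];
    P=[f["K"]@np.c_[f["R"],f["t"]] for f in(T,S)]
    X=cv2.triangulatePoints(P[0],P[1],np.array(a,float).reshape(2,1),np.array(b,float).reshape(2,1)).ravel();return X[:3]/X[3]
print("globe tri",tri((333.4,142.6),(388.18,270.5)),"foot tri",tri((331.67,159.35),(381.4,322.3)))
for f,o,nm in((S,(240,240),"s"),(T,(320,150),"t")):
    im=cv2.resize(f["color"],None,fx=6,fy=6,interpolation=2)
    def L(a,b,col): cv2.line(im,tuple((proj(f,a)*6).astype(int)),tuple((proj(f,b)*6).astype(int)),col,1)
    z=np.array([0,0,1])
    for s in(-1,1):
        for h in(-1,1): L(c+s*.021*n+h*.022*z-.075*d,c+s*.021*n+h*.022*z+.075*d,(0,255,0))
        for e in(-1,1): L(c+s*.021*n-.022*z+e*.075*d,c+s*.021*n+.022*z+e*.075*d,(0,255,0)); L(c+s*.035*n+e*.05*d-.094*z,c+s*.035*n+e*.05*d-.118*z,(255,255,0))
    L(c+.075*d,c+.085*d,(0,0,255))
    cv2.imwrite(f"pics/aim_{nm}.png",im[o[1]*6:o[1]*6+600,o[0]*6:o[0]*6+720])
```

```text
pred lens [ 0.53141216 -0.2263      0.165     ]
top nose edge [ 0.52967951 -0.22825321  0.18      ] scene [ 0.53209066 -0.2257987   0.165     ]
globe tri [ 0.64428749 -0.16135268  0.16604072] foot tri [ 0.64426234 -0.1618647   0.00548386]
```

View pics/aim_s.png

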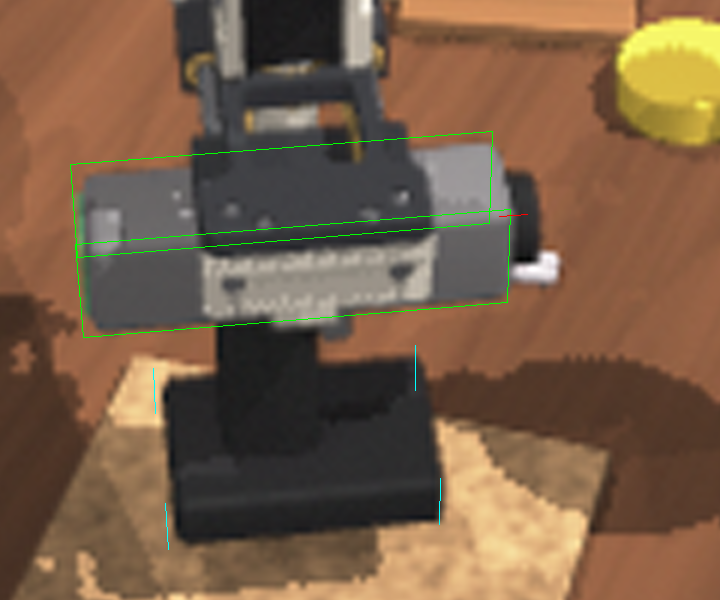

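View pics/aim_t.png

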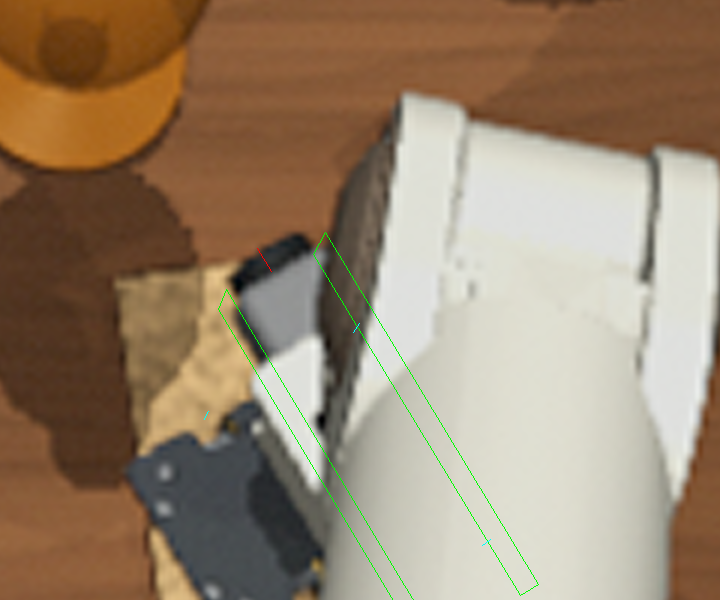

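Both views put the lens 81–82 mm from the glass and on the line to the globe centre within about 1 mm. The gun is level to about 0.3°. I'm holding here.

Call:
send_rows(
  moves=[
    {"x": 0, "y": 0, "z": 0, "wx": 0, "wy": 0, "wz": 0, "jaw": 0.03},
    {"x": 0, "y": 0, "z": 0, "wx": 0, "wy": 0, "wz": 0, "jaw": 0.03},
    {"x": 0, "y": 0, "z": 0, "wx": 0, "wy": 0, "wz": 0, "jaw": 0.03},
    {"x": 0, "y": 0, "z": 0, "wx": 0, "wy": 0, "wz": 0, "jaw": 0.03},
    {"x": 0, "y": 0, "z": 0, "wx": 0, "wy": 0, "wz": 0, "jaw": 0.03},
    {"x": 0, "y": 0, "z": 0, "wx": 0, "wy": 0, "wz": 0, "jaw": 0.03},
    {"x": 0, "y": 0, "z": 0, "wx": 0, "wy": 0, "wz": 0, "jaw": 0.03},
    {"x": 0, "y": 0, "z": 0, "wx": 0, "wy": 0, "wz": 0, "jaw": 0.03},
    {"x": 0, "y": 0, "z": 0, "wx": 0, "wy": 0, "wz": 0, "jaw": 0.03},
    {"x": 0, "y": 0, "z": 0, "wx": 0, "wy": 0, "wz": 0, "jaw": 0.03},
  ],
)

```text
t: 6.8
eef_pos: [0.458, -0.2687, 0.1457]
eef_rot: [0.0, 0.966, 0.259, 0.0]
force: [-0.3, 0.2, -2.8]
width: 0.0416
```

Call:
send_rows(
  moves=[
    {"x": 0, "y": 0, "z": 0, "wx": 0, "wy": 0, "wz": 0, "jaw": 0.03},
    {"x": 0, "y": 0, "z": 0, "wx": 0, "wy": 0, "wz": 0, "jaw": 0.03},
    {"x": 0, "y": 0, "z": 0, "wx": 0, "wy": 0, "wz": 0, "jaw": 0.03},
    {"x": 0, "y": 0, "z": 0, "wx": 0, "wy": 0, "wz": 0, "jaw": 0.03},
    {"x": 0, "y": 0, "z": 0, "wx": 0, "wy": 0, "wz": 0, "jaw": 0.03},
    {"x": 0, "y": 0, "z": 0, "wx": 0, "wy": 0, "wz": 0, "jaw": 0.03},
    {"x": 0, "y": 0, "z": 0, "wx": 0, "wy": 0, "wz": 0, "jaw": 0.03},
    {"x": 0, "y": 0, "z": 0, "wx": 0, "wy": 0, "wz": 0, "jaw": 0.03},
    {"x": 0, "y": 0, "z": 0, "wx": 0, "wy": 0, "wz": 0, "jaw": 0.03},
    {"x": 0, "y": 0, "z": 0, "wx": 0, "wy": 0, "wz": 0, "jaw": 0.03},
  ],
)

```text
t: 8.05
eef_pos: [0.4579, -0.2687, 0.1457]
eef_rot: [-0.0, 0.966, 0.259, 0.0]
force: [-0.3, -0.4, -3.0]
width: 0.0417
```

```bash
python3 st.py f
```

```text
t 8.05 p [ 0.4579 -0.2687  0.1457] yaw 30.03609849160529 zax [ 0.  0. -1.] w 0.04170490899848829 F [-0.26 -0.45 -3.05] q [ 0.96  0.42 -0.59  1.92  0.3   0.89 -0.83]
```

The hold was steady for over 2.5 s. Next I'm moving over the pad centre (0.462, -0.281) and lowering until just above contact.

Call:
send_rows(
  moves=[
    {"x": -0.001, "y": 0.004, "z": 0, "wx": 0, "wy": 0, "wz": 0, "jaw": 0.03},
    {"x": -0.002, "y": 0.009, "z": 0, "wx": 0, "wy": 0, "wz": 0, "jaw": 0.03},
    {"x": -0.0025, "y": 0.0125, "z": 0.005, "wx": 0, "wy": 0, "wz": 0, "jaw": 0.03},
    {"x": -0.0025, "y": 0.0125, "z": 0.012, "wx": 0, "wy": 0, "wz": 0, "jaw": 0.03},
    {"x": -0.0025, "y": 0.0125, "z": 0.02, "wx": 0, "wy": 0, "wz": 0, "jaw": 0.03},
    {"x": -0.0025, "y": 0.0125, "z": 0.027, "wx": 0, "wy": 0, "wz": 0, "jaw": 0.03},
    {"x": -0.0025, "y": 0.0125, "z": 0.032, "wx": 0, "wy": 0, "wz": 0, "jaw": 0.03},
    {"x": -0.0025, "y": 0.0125, "z": 0.034, "wx": 0, "wy": 0, "wz": 0, "jaw": 0.03},
    {"x": -0.0025, "y": 0.0125, "z": 0.035, "wx": 0, "wy": 0, "wz": 0, "jaw": 0.03},
    {"x": -0.0025, "y": 0.0125, "z": 0.035, "wx": 0, "wy": 0, "wz": 0, "jaw": 0.03},
  ],
)

```text
t: 9.4
eef_pos: [0.4622, -0.2808, 0.1109]
eef_rot: [0.0, 0.966, 0.259, 0.0]
force: [0.1, -0.2, -3.1]
width: 0.0417
```

```bash
python3 st.py g
```

```text
t 9.4 p [ 0.4622 -0.2808  0.1109] yaw 30.039783429744183 zax [ 3.e-04 -2.e-04 -1.e+00] w 0.04171432647639689 F [ 0.07 -0.21 -3.08] q [ 0.95  0.49 -0.56  1.92  0.34  0.83 -0.84]
```

View pics/zscene_g.png

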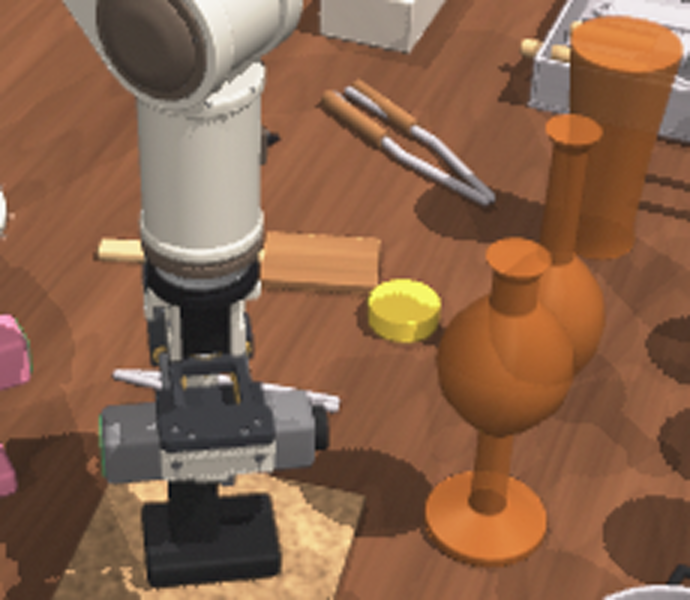

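The gun is about 2.5 mm above contact and over the pad centre. I'm easing it down slowly.

Call:
send_rows(
  moves=[
    {"x": 0, "y": 0, "z": 0.001, "wx": 0, "wy": 0, "wz": 0, "jaw": 0.03},
    {"x": 0, "y": 0, "z": 0.0018, "wx": 0, "wy": 0, "wz": 0, "jaw": 0.03},
    {"x": 0, "y": 0, "z": 0.0024, "wx": 0, "wy": 0, "wz": 0, "jaw": 0.03},
    {"x": 0, "y": 0, "z": 0.0024, "wx": 0, "wy": 0, "wz": 0, "jaw": 0.03},
  ],
)

```text
t: 10.0
eef_pos: [0.462, -0.2808, 0.1084]
eef_rot: [0.0, 0.966, 0.259, -0.0]
force: [-1.1, 0.3, -2.2]
width: 0.042
```

Call:
send_rows(
  moves=[
    {"x": 0, "y": 0, "z": 0.0005, "wx": 0, "wy": 0, "wz": 0, "jaw": 0.03},
    {"x": 0, "y": 0, "z": 0.0005, "wx": 0, "wy": 0, "wz": 0, "jaw": 0.03},
  ],
)

```text
t: 10.25
eef_pos: [0.462, -0.2808, 0.1083]
eef_rot: [0.0, 0.966, 0.259, -0.0]
force: [-3.4, 1.8, 5.4]
width: 0.0422
```

It's in contact, with the pad now carrying the weight and slightly more. I'm opening slowly.

Call:
send_rows(
  moves=[
    {"x": 0, "y": 0, "z": -0.0003, "wx": 0, "wy": 0, "wz": 0, "jaw": 0.042},
    {"x": 0, "y": 0, "z": -0.0003, "wx": 0, "wy": 0, "wz": 0, "jaw": 0.045},
    {"x": 0, "y": 0, "z": -0.0003, "wx": 0, "wy": 0, "wz": 0, "jaw": 0.05},
    {"x": 0, "y": 0, "z": -0.0003, "wx": 0, "wy": 0, "wz": 0, "jaw": 0.065},
    {"x": 0, "y": 0, "z": -0.0003, "wx": 0, "wy": 0, "wz": 0, "jaw": 0.085},
    {"x": 0, "y": 0, "z": -0.0003, "wx": 0, "wy": 0, "wz": 0, "jaw": 0.0915},
    {"x": 0, "y": 0, "z": -0.0003, "wx": 0, "wy": 0, "wz": 0, "jaw": 0.0915},
  ],
)

```text
t: 11.12
eef_pos: [0.4621, -0.2808, 0.1081]
eef_rot: [0.0, 0.966, 0.259, 0.0]
force: [0.6, 0.7, 0.6]
width: 0.0854
```

```bash
python3 st.py h
```

```text
t 11.125 p [ 0.4621 -0.2808  0.1081] yaw 30.037633752235806 zax [ 1.e-04 -0.e+00 -1.e+00] w 0.085380912111809 F [0.57 0.72 0.59] q [ 0.95  0.49 -0.56  1.92  0.35  0.83 -0.85]
```

View pics/zscene_h.png

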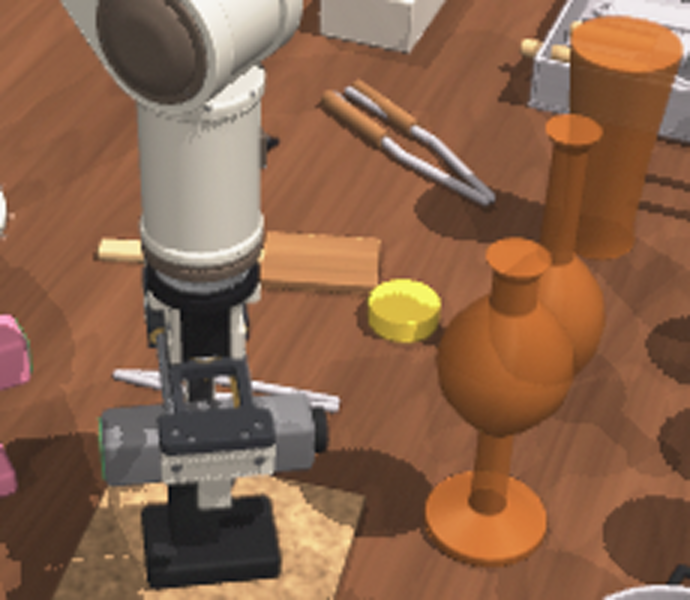

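The gun is standing free between the open fingers. I'm withdrawing straight up, then back toward the robot so the top camera can see the pad.

Call:
send_rows(
  moves=[
    {"x": 0, "y": 0, "z": -0.008, "wx": 0, "wy": 0, "wz": 0, "jaw": 0.0915},
    {"x": 0, "y": 0, "z": -0.025, "wx": 0, "wy": 0, "wz": 0, "jaw": 0.0915},
    {"x": 0, "y": 0, "z": -0.045, "wx": 0, "wy": 0, "wz": 0, "jaw": 0.0915},
    {"x": 0, "y": 0, "z": -0.065, "wx": 0, "wy": 0, "wz": 0, "jaw": 0.0915},
    {"x": 0, "y": 0, "z": -0.09, "wx": 0, "wy": 0, "wz": 0, "jaw": 0.0915},
    {"x": 0, "y": 0, "z": -0.12, "wx": 0, "wy": 0, "wz": 0, "jaw": 0.0915},
    {"x": -0.01, "y": 0.02, "z": -0.14, "wx": 0, "wy": 0, "wz": 0, "jaw": 0.0915},
    {"x": -0.03, "y": 0.06, "z": -0.15, "wx": 0, "wy": 0, "wz": 0, "jaw": 0.0915},
    {"x": -0.05, "y": 0.1, "z": -0.15, "wx": 0, "wy": 0, "wz": 0, "jaw": 0.0915},
    {"x": -0.07, "y": 0.14, "z": -0.15, "wx": 0, "wy": 0, "wz": 0, "jaw": 0.0915},
  ],
)

```text
t: 12.48
eef_pos: [0.4719, -0.4385, 0.2602]
eef_rot: [0.001, 0.966, 0.259, 0.001]
force: [0.2, -0.3, -0.1]
width: 0.0915
```

Call:
send_rows(
  moves=[
    {"x": -0.02, "y": 0.04, "z": 0, "wx": 0, "wy": 0, "wz": 0, "jaw": 0.0915},
    {"x": -0.04, "y": 0.08, "z": 0, "wx": 0, "wy": 0, "wz": 0, "jaw": 0.0915},
    {"x": -0.06, "y": 0.11, "z": 0, "wx": 0, "wy": 0, "wz": 0, "jaw": 0.0915},
    {"x": -0.08, "y": 0.13, "z": 0, "wx": 0, "wy": 0, "wz": 0, "jaw": 0.0915},
    {"x": -0.09, "y": 0.14, "z": 0, "wx": 0, "wy": 0, "wz": 0, "jaw": 0.0915},
    {"x": -0.09, "y": 0.14, "z": 0, "wx": 0, "wy": 0, "wz": 0, "jaw": 0.0915},
    {"x": -0.09, "y": 0.14, "z": 0, "wx": 0, "wy": 0, "wz": 0, "jaw": 0.0915},
  ],
)

```text
t: 13.35
eef_pos: [0.4648, -0.6016, 0.2587]
eef_rot: [-0.0, 0.966, 0.26, 0.001]
force: [-0.0, 0.8, -0.3]
width: 0.0917
```

```bash
python3 st.py i
python3 - <<'E'
from h import *
T=ctrl.grab_frame("top");h=cv2.cvtColor(T["color"],cv2.COLOR_BGR2HSV)
g=blob((h[...,1]<40)&(h[...,2]>90)&(h[...,2]<180),(383,224))
r=cv2.minAreaRect(max(cv2.findContours(g,0,1)[0],key=cv2.contourArea));P=np.array([ray(T,*p,.15) for p in cv2.boxPoints(r)])
print(r,P.mean(0),np.linalg.norm(P-np.roll(P,1,0),axis=1))
E
python3 -c "
import cv2,numpy as np
a=cv2.imread('pics/scene_i.png')[130:380,180:460];b=cv2.imread('pics/top_i.png')[100:350,250:500]
cv2.imwrite('pics/ii.png',cv2.resize(np.hstack([a,b]),None,fx=1.5,fy=1.5))"
```

```text
t 13.35 p [ 0.4648 -0.6016  0.2587] yaw 30.141453688860476 zax [ 1.e-03  8.e-04 -1.e+00] w 0.09169219907476779 F [-0.04  0.76 -0.3 ] q [ 1.16  0.7  -0.5   1.18  0.32  1.34 -0.36]
((387.626708984375, 223.70877075195312), (65.72705078125, 17.675785064697266), 58.73626708984375) [ 0.46080684 -0.2816627   0.15      ] [0.14726875 0.04020262 0.14758033 0.03981052]
```

View pics/ii.png

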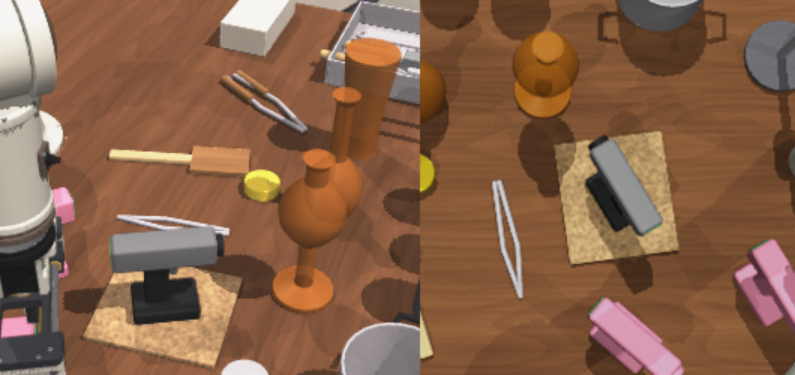

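In the top view the gun centre is within 2 mm of the pad centre. One last check that the bottle is clear of the arm.

View pics/scene_i.png

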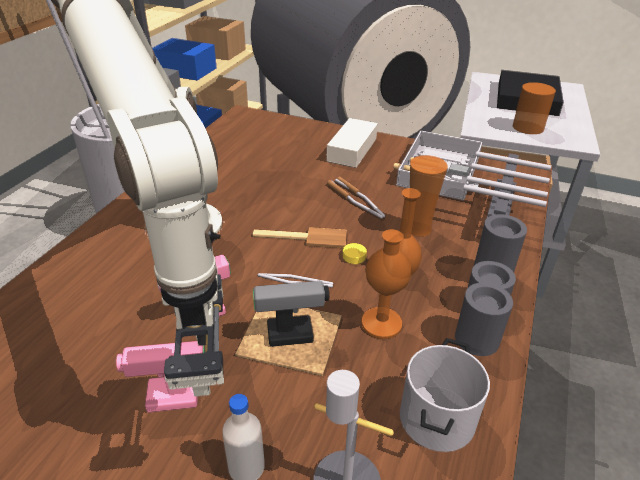

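View pics/top_i.png

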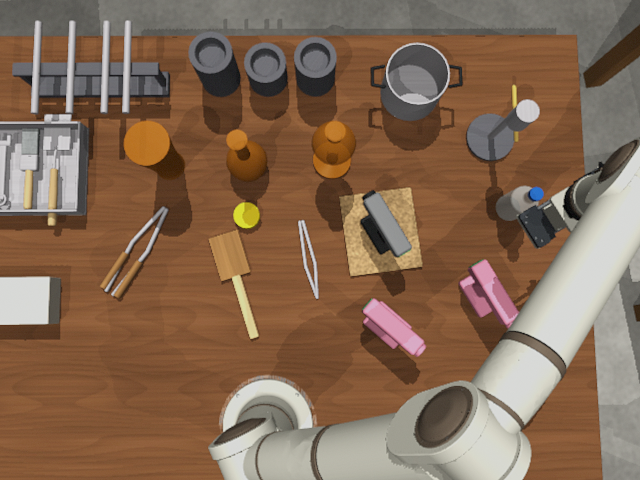

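The bottle and both pink look-alikes are where they started, and the arm is clear of everything. I'm handing in the job.

```bash
python3 -c "
from cell import ctrl
print(ctrl.observe()['force']);print(ctrl.finish_job())"
```

```text
[-0.27074918  0.19732234  0.83015668]
the job is handed in; nothing more can be done
None
```

I took the thermometer off its pad, aimed it at the globe of the stemmed vase, held it for 2.5 s, and stood it back on the pad. The job was handed in at about 13.5 s; no verdict was reported.

- **Aim:** both cameras put the lens 81–82 mm from the glass. The barrel was at the globe's height of 165 mm, level to about 0.3°, and aimed at the globe's centre to about 1 mm. The tool moved no more than 0.3 mm during the hold, and the vase did not move.
- **Placing:** it was eased down until the pad carried its weight, then released. It stands upright, and the top camera puts it within 2 mm of the pad's centre.
- **Clearance:** at the end the gripper was open and away from everything, with under 1 N on the tool. The bottle and the pink look-alikes are where they started.
- **Disagreement:** the scene camera read up to about 5 mm further in +x than the top camera. I used averages for positions and compared distances within one view.
- **Refused call:** the first move call was refused because its rows lacked some fields; the arm did not move.

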